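# Find the rocking corner of the levelling table and shim it

### The arm

A 6-joint arm with a two-finger parallel gripper is mounted at the origin on a cart in front of the work surface, level with it; the furniture and walls round the work are solid. World frame = base frame: x ahead of the robot, y to its left, z up, the work surface at z = 0. Lengths are in m, angles in rad, forces in N, time in s.
With the tool pointing down it reaches from about 0.3 to 0.775 m from the base axis. Payload 14.6 kg.
Tool frame: the origin (TCP) lies midway between the tips of the shut fingers; the grasp point (between the pads) lies 19 mm behind it; z points along the fingers, y is the direction in which the jaws open and shut (so a half turn about z gives the same grasp; the last joint's range is limited). The gripper opens to 94 mm and grips with 3 to 60 N. Pads are 16 mm wide; open, the fingers measure 119 mm over their backs; the gripper's body (75 mm by 177 mm) begins 78 mm behind the grasp point.
Start: joints at [1.155, 0.3, 1.521, -0, 1.321, -0.067], TCP at [0.188, 0.517, 0.205] pointing down, gripper open.
Joint ranges: [-3.03, 3.03], [-0.79, 2.21], [0.23, 2.52], [-1.04, 4.18], [0, 3.07], [-2.55, 2.55]. Speed limits (rad/s): [2.22, 2.22, 2.57, 3.14, 3.14, 3.14].

### API

Orientations are given as a unit quaternion [x, y, z, w].
In Python, from rig import robot gives the robot as it stands. The module is installed in compiled form; this text tells all that it offers.
- The arm moves only by the tool arm_command, never from a script. Its argument "increments" is a list of rows, each a list of 5 numbers: the shift along the world's x, y, z in units of 20 cm (1.0 is 20 cm), then the turn about the world's z in units of 180 degrees (1.0 is 180 degrees), then the opening in per cent of the stroke, from 0 (shut) to 100 (fully open). In form: [[x, y, z, spin, grip], ...]. A call has 1 to 12 rows; each row is the pose to reach, as a shift and turn from the pose commanded when the call began, turning the shorter way round; what a row does not reach only later rows make up. A row lasts 1/10 s, in which the tool goes at most 50 mm and 8.59 degrees, less where a joint would pass 70% of its speed; a pose out of reach is approached as far as the arm can. A call with a number of a shift or a turn outside -1 to 1 is refused whole. A call with a gripper value outside its range is refused whole. The fingers move at their own pace and stop on an object; "squeeze" is the grip in N (left out, the last holds). Time passes only in rows, so rows that repeat a pose let the fingers close. It gives the time, the measured TCP pose, the force and the opening at its end, in the units of the state.
- robot.observe(): the state, without advancing time (a new reading comes with each control period).
- robot.camera(name): name is "scene" or "side" or "wrist"; returns the picture (480x640x3 uint8, red, green, blue); there is no depth.
- robot.camera_info(name): a dict with "fov_y" (degrees; the focal length in pixels is half the picture's height over the tangent of half this angle, whatever the lens; pixels are square), "cx", "cy" (the principal point, pixels), "world_to_cam" (4x4, takes a point from world to camera coordinates). Camera axes: x right, y down, z forward; pixel columns grow to the right and rows downward; lengths in m; the calibration is good to about 2 mm. A picture is of the moment at which its call begins: read the wrist's pose just before it. camera_info takes no time and is no camera call; for the wrist camera it gives the pose at the moment of the call.
- robot.sign_off(): hands the job in, once; it reports no verdict.
The state is a dict: "time": time; "joints": joint angles; "dq": joint speeds; "effort": joint torques, N m; "tool_pos": TCP position; "ee_rot": TCP orientation; "wrist_force": force on the tool from outside, world axes, zero at the start; "torque": the same for the moment, N m; "width": opening from 0.0 (shut) to 1.0 (fully open).
Only numpy, scipy, OpenCV 4.12 (cv2) and the standard library are available. Lean on these libraries where they do the work, as an engineer would, in place of code of your own. Each camera call takes 0.05 s, during which the arm holds its last target.

### The job

Press down on the corner pads of the small levelling table one at a time until you find the corner that gives way, and leave it down. Then push that corner's shim tab (the steel tab sticking out sideways right beside it) down flat, so that the plate comes back level. Only touch and press: pick nothing up, leave the other three tabs standing, and do not disturb the dish on the plate or the things around.

Things in the scene. Friction and masses are not known exactly. Their poses are not given: they have to be found in the camera images.
- base: grey base of a small levelling table for pouring agar dishes, 150 x 188 mm and 10 mm high, screwed to the worktop (it does not move). Origin: centre of its underside on the worktop; x points to its far side, y to its left, z up. It stands at any yaw within 0.3 rad of the robot's frame.
- plate: aluminium plate 140 x 140 x 8 mm, level at the start, top 42 mm above the worktop, on a stiff central pivot (no spring: stays as left) over four corner stops. One stop, different each time, is too short: that corner drops 6 mm under 3 to 4 N and stays down; the opposite corner rises (pressed, it tips the plate back). Other corners do not give. Origin: centre of the underside; axes as the base's.
- corner_1 (a point): centre of the top of the black rubber press pad (20 mm across, 2 mm high) on the plate corner nearer the robot, left; 58 mm from the plate's centre lines, 44 mm above the worktop while that corner is level.
- corner_2 (a point): centre of the top of the black rubber press pad (20 mm across, 2 mm high) on the plate corner nearer the robot, right; 58 mm from the plate's centre lines, 44 mm above the worktop while that corner is level.
- corner_3 (a point): centre of the top of the black rubber press pad (20 mm across, 2 mm high) on the plate corner farther from the robot, right; 58 mm from the plate's centre lines, 44 mm above the worktop while that corner is level.
- corner_4 (a point): centre of the top of the black rubber press pad (20 mm across, 2 mm high) on the plate corner farther from the robot, left; 58 mm from the plate's centre lines, 44 mm above the worktop while that corner is level.
- tab_1 (a joint): shim tab of the corner nearer the robot, left: steel tab 22 mm wide, sticking out 48 mm to the left of its hinge, which lies along the base's x, 28 mm up. 0 to 0.05 rad at the start: slopes up outward by about 0.5 rad; 0.5: flat, at its hard stop. Its nose then lifts the dropped corner to level. 1 N moves it, 3 N while lifting; it stays where left.
- tab_2 (a joint): shim tab of the corner nearer the robot, right: steel tab 22 mm wide, sticking out 48 mm to the right of its hinge, which lies along the base's x, 28 mm up. 0 to 0.05 rad at the start: slopes up outward by about 0.5 rad; 0.5: flat, at its hard stop. Its nose then lifts the dropped corner to level. 1 N moves it, 3 N while lifting; it stays where left.
- tab_3 (a joint): shim tab of the corner farther from the robot, right: steel tab 22 mm wide, sticking out 48 mm to the right of its hinge, which lies along the base's x, 28 mm up. 0 to 0.05 rad at the start: slopes up outward by about 0.5 rad; 0.5: flat, at its hard stop. Its nose then lifts the dropped corner to level. 1 N moves it, 3 N while lifting; it stays where left.
- tab_4 (a joint): shim tab of the corner farther from the robot, left: steel tab 22 mm wide, sticking out 48 mm to the left of its hinge, which lies along the base's x, 28 mm up. 0 to 0.05 rad at the start: slopes up outward by about 0.5 rad; 0.5: flat, at its hard stop. Its nose then lifts the dropped corner to level. 1 N moves it, 3 N while lifting; it stays where left.
- tab_end_1 (a point): point on top of shim tab 1, 34 mm out from its hinge, where a fingertip presses; moves with the tab (46 mm above the worktop at the start, 29.5 mm when flat). It lies 42 mm before the base's centre and about 110 mm to its left.
- tab_end_2 (a point): point on top of shim tab 2, 34 mm out from its hinge, where a fingertip presses; moves with the tab (46 mm above the worktop at the start, 29.5 mm when flat). It lies 42 mm before the base's centre and about 110 mm to its right.
- tab_end_3 (a point): point on top of shim tab 3, 34 mm out from its hinge, where a fingertip presses; moves with the tab (46 mm above the worktop at the start, 29.5 mm when flat). It lies 42 mm beyond the base's centre and about 110 mm to its right.
- tab_end_4 (a point): point on top of shim tab 4, 34 mm out from its hinge, where a fingertip presses; moves with the tab (46 mm above the worktop at the start, 29.5 mm when flat). It lies 42 mm beyond the base's centre and about 110 mm to its left.
- dish: round petri dish, 60 mm across, 15 mm high, loose on the middle of the plate; stays there. Origin: centre of its underside.
- pad: small blue pad of lens tissue, 35 x 57 x 12 mm, left of the base; loose bystander. Origin: centre of its underside.
- oil_bottle: small white dropper bottle, 25 mm across, 62 mm high, standing right of the base; loose bystander. Origin: centre of its underside.
- timer: digital timer, 60 x 64 x 18 mm, lying right of the bottle; loose bystander. Origin: centre of its underside.
- pen: blue pen, 145 mm long, lying along the near side of the base; loose bystander. Origin: centre of its underside.
- tweezers: steel tweezers, 130 mm long, lying along the far side of the base; loose bystander. Origin: centre of its underside.
There are look-alikes about, which are no part of the job. Leave any green look-alike of the dish alone.

How it is judged:
By the outcome, as a careful person would: the job done as asked, in the order asked, and still so for the second after the job is handed in, with the robot touching nothing.
It also fails if it takes over 51 s, if anything falls off the work surface, if the arm or the gripper's body presses on something with over 40 N, if the wrist force passes 120 N, or if a joint passes its speed limit or range.

## Working session

There is one attempt and no reset: what is moved stays moved. The work goes in short steps, Python scripts to look and compute and a tool call to move; the robot and the scene stay as the last step left them, time stands still between calls to the robot, and variables do not carry over. Pictures are saved under pics/ and viewed, and the job is handed in when it is done.

Besides the shell and the picture viewer there is one more tool, called as name(argument=value, ...), one argument or row to a line, values as JSON. arm_command: Moves the arm, as the interface text tells. Shifts and turns lie within -1 to 1; 1 stands for 20 cm of shift or 180 degrees of turn. Its arguments: {"type":"object","properties":{"increments":{"type":"array","items":{"type":"array","items":{"type":"number"}}},"squeeze":{"type":"number"}},"required":["increments"]}

```bash
mkdir -p pics; python3 - <<'E'
from rig import robot
import cv2
print(robot.observe())
for n in ["scene","side","wrist"]:
    i=robot.camera_info(n);print(n,i)
    cv2.imwrite(f"pics/{n}0.png",robot.camera(n)[:,:,::-1])
E
```

```text
{'time': 0.0, 'joints': array([ 1.15542615e+00,  3.00487565e-01,  1.52159264e+00, -2.05487973e-05,
        1.32070182e+00, -6.65962185e-02]), 'dq': array([ 0.00079397, -0.00032163,  0.00255992,  0.00027987,  0.00169177,
        0.00278449]), 'effort': array([-2.99466432e-03, -5.31803441e+01, -3.52725613e+01,  7.07658869e-02,
        2.45872897e-02, -1.16443448e-04]), 'tool_pos': array([0.18785724, 0.51663688, 0.20487241]), 'ee_rot': array([ 1.73501907e-01,  9.84833354e-01, -5.79875964e-04, -1.32260349e-04]), 'wrist_force': array([-0.8328925 ,  0.19794602, -0.10882129]), 'torque': array([-0.0148739 ,  0.004009  , -0.00096031]), 'width': 0.9996830248061407}
scene {'fov_y': 42.71714522871127, 'cx': 323.2814550679704, 'cy': 247.92788971609, 'world_to_cam': array([[ 0.50535023, -0.86278768,  0.01478394, -0.13635149],
       [-0.46221667, -0.28511661, -0.83968106,  0.34855556],
       [ 0.72868162,  0.41749963, -0.54287859,  0.72979816],
       [ 0.        ,  0.        ,  0.        ,  1.        ]])}
side {'fov_y': 47.38170946354646, 'cx': 316.31022665789743, 'cy': 235.91754968649192, 'world_to_cam': array([[-0.83866249, -0.54458767,  0.00833673,  0.52206413],
       [-0.36437143,  0.54962206, -0.75176396,  0.17954577],
       [ 0.40481933, -0.6335139 , -0.65937959,  0.84691567],
       [ 0.        ,  0.        ,  0.        ,  1.        ]])}
wrist {'fov_y': 66.31773276962325, 'cx': 309.3048865217228, 'cy': 240.37928778710577, 'world_to_cam': array([[ 3.41726284e-01,  9.39799007e-01, -9.86318776e-04,
        -5.49413477e-01],
       [ 9.13973268e-01, -3.32090911e-01,  2.33170521e-01,
        -2.42646765e-02],
       [ 2.18805877e-01, -8.05819649e-02, -9.72435363e-01,
         3.89387965e-01],
       [ 0.00000000e+00,  0.00000000e+00,  0.00000000e+00,
         1.00000000e+00]])}
```

View pics/scene0.png

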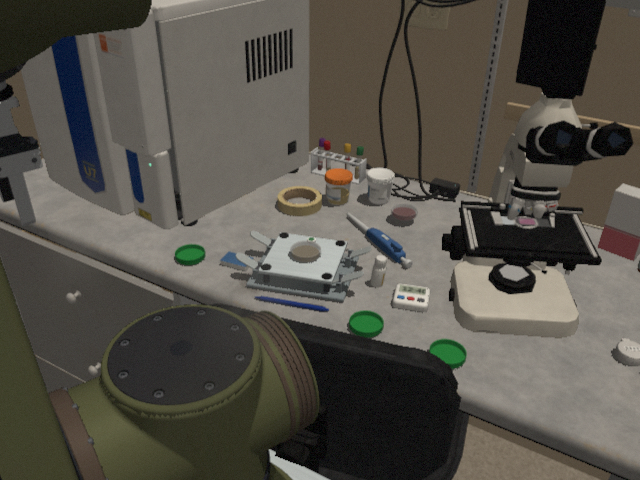

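View pics/side0.png

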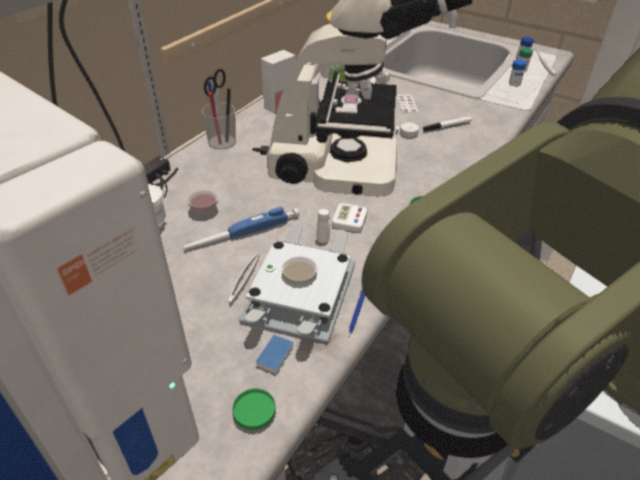

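View pics/wrist0.png

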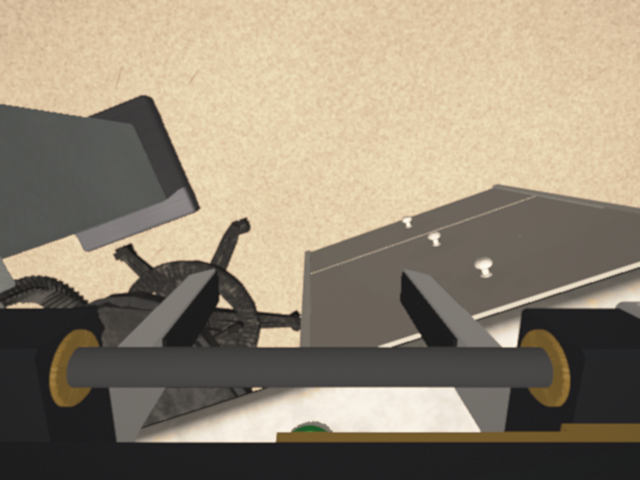

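The levelling table is at about (305,262) in the scene picture and (298,285) in the side picture. The green dishes are look-alikes, well away from it. Next I'll enlarge both and find the black pads.

```bash
cat > h.py <<'E'
import numpy as np,cv2
from rig import robot
def cam(n):
    i=robot.camera_info(n);f=240/np.tan(np.radians(i["fov_y"])/2)
    return f,i["cx"],i["cy"],np.array(i["world_to_cam"])
def proj(n,p):
    f,cx,cy,T=cam(n);q=T[:3,:3]@np.array(p)+T[:3,3];return f*q[0]/q[2]+cx,f*q[1]/q[2]+cy
def plane(n,u,v,z):
    f,cx,cy,T=cam(n);R=T[:3,:3];c=-R.T@T[:3,3];d=R.T@np.array([(u-cx)/f,(v-cy)/f,1]);return c+d*(z-c[2])/d[2]
E
python3 - <<'E'
import cv2
from h import *
for n,(x0,y0,x1,y1) in dict(scene=(210,215,410,315),side=(220,220,380,380)).items():
    im=cv2.imread(f"pics/{n}0.png")
    c=im[y0:y1,x0:x1];k=4 if n=="scene" else 3.7
    cv2.imwrite(f"pics/{n}0c.png",cv2.resize(c,None,fx=k,fy=k,interpolation=cv2.INTER_CUBIC))
    m=(im.max(2)<75).astype('uint8')
    N,L,S,C=cv2.connectedComponentsWithStats(m)
    for s,cc in zip(S,C):
        if 8<s[4]<250 and x0<cc[0]<x1 and y0<cc[1]<y1: print(n,s,cc.round(1),plane(n,*cc,.044).round(4))
E
```

```text
scene [386 213  27  14 217] [398.2 220.4] [0.7405 0.0946 0.044 ]
scene [280 233   8   5  33] [283.6 234.9] [0.5661 0.2665 0.044 ]
scene [269 240   5   6  11] [271.5 242.3] [0.5308 0.2714 0.044 ]
scene [336 241   9   5  36] [339.8 242.8] [0.5996 0.1561 0.044 ]
scene [391 243  10   9  40] [395.1 248.1] [0.6395 0.0552 0.044 ]
scene [245 248  25   9 100] [256.5 252.7] [0.485  0.2749 0.044 ]
scene [348 251   3   6  12] [348.8 252.8] [0.5773 0.124  0.044 ]
scene [340 259  22  12 112] [350.9 264.2] [0.5453 0.1024 0.044 ]
scene [256 263  15   7  56] [263.6 266.3] [0.4546 0.237  0.044 ]
scene [322 274  10   5  43] [326.4 275.9] [0.4889 0.1225 0.044 ]
scene [339 275   3   7  13] [339.6 277.2] [0.498  0.1001 0.044 ]
scene [365 280   8   7  31] [368.4 283.3] [0.5084 0.0471 0.044 ]
scene [247 286  96  17 222] [295.8 294.1] [0.414  0.1406 0.044 ]
scene [255 298  73  14 136] [292.1 305.2] [0.3846 0.1293 0.044 ]
scene [391 301   2   7  11] [391.5 303.8] [ 0.4761 -0.0134  0.044 ]
side [274 243   9   5  34] [278.1 244.9] [0.5992 0.1596 0.044 ]
side [338 255   9   6  40] [342.2 257.8] [0.4887 0.1255 0.044 ]
side [250 289  10   6  48] [254.3 291.6] [0.5656 0.2705 0.044 ]
side [252 301   8   6  34] [255.7 303.6] [0.548  0.2896 0.044 ]
side [320 304   9   7  55] [324.  307.1] [0.4549 0.2368 0.044 ]
side [320 317   8   8  45] [323.9 319.9] [0.4412 0.2587 0.044 ]
```

View pics/scene0c.png

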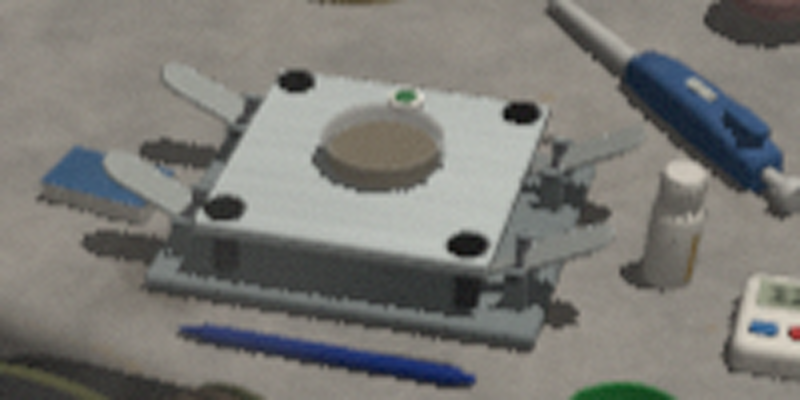

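View pics/side0c.png

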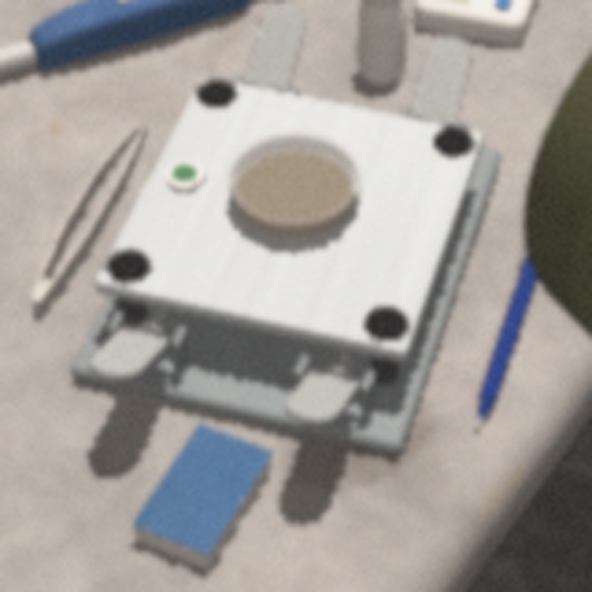

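```bash
python3 - <<'E'
from h import *
C={1:(.4548,.2369),2:(.4888,.124),3:(.5994,.1578),4:(.566,.2685)}
P=np.array([C[k] for k in (1,2,3,4)]);c=P.mean(0);x=(P[2]+P[3]-P[0]-P[1]);y=(P[0]+P[3]-P[1]-P[2])
yx=np.arctan2(x[1],x[0]);yy=np.arctan2(-y[0],y[1]);w=(yx+yy)/2;print(c,yx,yy,w)
for k,p in C.items(): print(k,np.round([[np.cos(w),np.sin(w)],[-np.sin(w),np.cos(w)]]@(np.array(p)-c),4))
R=np.array([[np.cos(w),-np.sin(w)],[np.sin(w),np.cos(w)]])
for k,(sx,sy) in {1:(-1,1),2:(-1,-1),3:(1,-1),4:(1,1)}.items():
    t=c+R@[sx*.042,sy*.110];q=c+R@[sx*.058,sy*.058]
    print("c",k,q.round(4),"tab",t.round(4),"px",np.round([proj("scene",[*t,.046]),proj("side",[*t,.046])],1))
for u,v in [(178,225),(308,165),(165,220)]: print("machine",plane("scene",u,v,0))
print("machine side",plane("side",195,430,0))
print(plane("scene",240,261,0.012))
E
```

```text
[0.52725 0.1968 ] 0.2867347684364206 0.2927692373302421 0.28975200288333136
1 [-0.058   0.0591]
2 [-0.0576 -0.0588]
3 [ 0.058 -0.058]
4 [0.0576 0.0576]
c 1 [0.4551 0.2358] tab [0.4556 0.2902] px [[240.7 256.7]
 [304.5 328.6]]
c 2 [0.4882 0.1246] tab [0.5184 0.0794] px [[355.1 274.1]
 [341.2 235.7]]
c 3 [0.5994 0.1578] tab [0.5989 0.1034] px [[363.6 249.8]
 [296.4 226.9]]
c 4 [0.5663 0.269 ] tab [0.5361 0.3142] px [[255.3 234.2]
 [251.9 316.1]]
machine [0.53843111 0.52540301 0.        ]
machine [0.94975725 0.44464644 0.        ]
machine [0.53978966 0.56428228 0.        ]
machine side [0.50311624 0.48624703 0.        ]
[0.4826473  0.31459773 0.012     ]
```

The pads form a 116 mm square to within 1 mm in both views, with the base's yaw at 0.29 rad. The predicted tab points also fall on the tabs. I'll move over corner 1 with the fingers shut.

arm_command(
  increments=[
    [0.25,-0.25,0,0.05,0],
    [0.5,-0.5,-0.05,0.1,0],
    [0.75,-0.75,-0.1,0.15,0],
    [0.95,-0.95,-0.2,0.203,0],
    [0.95,-0.95,-0.2,0.203,0],
    [0.95,-0.95,-0.2,0.203,0],
    [0.95,-0.95,-0.2,0.203,0],
    [0.95,-0.95,-0.2,0.203,0],
    [0.95,-0.95,-0.2,0.203,0],
  ],
  squeeze=10,
)

```text
time: 1.05
tool_pos: [0.3775, 0.3275, 0.1657]
ee_rot: [-0.144, 0.99, 0.0, 0.0]
wrist_force: [1.0, 0.5, -0.0]
width: 0.268
```

arm_command(
  increments=[
    [0.19,-0.23,0,0,0],
    [0.386,-0.455,-0.1,0,0],
    [0.386,-0.455,-0.3,0,0],
    [0.386,-0.455,-0.525,0,0],
    [0.386,-0.455,-0.525,0,0],
    [0.386,-0.455,-0.525,0,0],
    [0.386,-0.455,-0.525,0,0],
    [0.386,-0.455,-0.525,0,0],
    [0.386,-0.455,-0.525,0,0],
  ],
)

```text
time: 1.95
tool_pos: [0.4556, 0.2365, 0.0619]
ee_rot: [-0.144, 0.99, 0.0, 0.001]
wrist_force: [0.5, 0.5, -0.1]
width: 0.003
```

```bash
python3 - <<'E'
from h import *
print(robot.observe()['tool_pos'])
a=robot.camera("side")[180:400,200:420,::-1];b=robot.camera("scene")[200:330,200:420,::-1]
cv2.imwrite("pics/s1.png",cv2.resize(a,None,fx=2.6,fy=2.6,interpolation=cv2.INTER_CUBIC));cv2.imwrite("pics/c1.png",cv2.resize(b,None,fx=3,fy=3))
print([ (n,proj(n,robot.observe()['tool_pos'])) for n in("side","scene")])
E
```

```text
[0.45559969 0.23650255 0.06194063]
[('side', (np.float64(324.13226679865613), np.float64(299.2131580704255))), ('scene', (np.float64(263.8814210002286), np.float64(258.42057532678376)))]
```

View pics/s1.png

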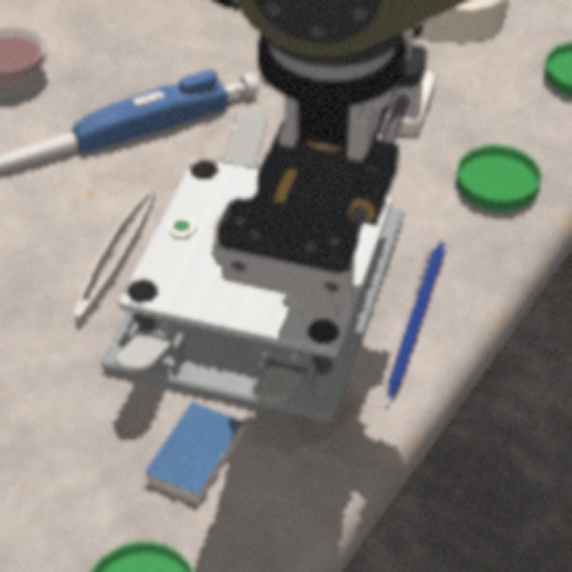

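View pics/c1.png

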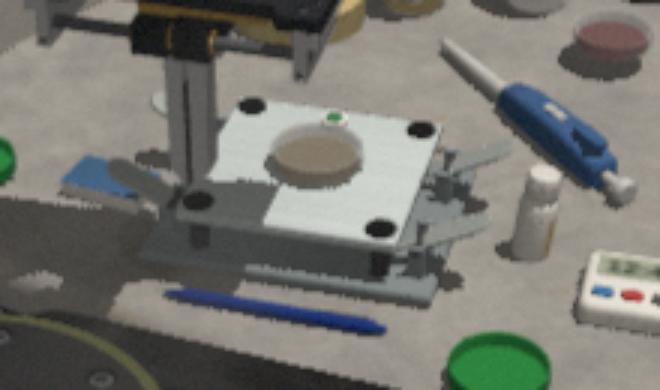

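arm_command(
  increments=[
    [0,0,-0.04,0,0],
    [0,0,-0.065,0,0],
    [0,0,-0.07,0,0],
    [0,0,-0.075,0,0],
    [0,0,-0.075,0,0],
  ],
)

```text
time: 2.55
tool_pos: [0.4551, 0.2359, 0.0453]
ee_rot: [-0.144, 0.99, -0.0, -0.0]
wrist_force: [-0.1, -0.1, -0.7]
width: 0.003
```

Now 1 mm steps down.

arm_command(
  increments=[
    [0,0,-0.005,0,0],
    [0,0,-0.005,0,0],
    [0,0,-0.01,0,0],
    [0,0,-0.01,0,0],
  ],
)

```text
time: 2.95
tool_pos: [0.4553, 0.236, 0.0439]
ee_rot: [-0.144, 0.99, 0.0, 0.0]
wrist_force: [-0.9, 0.0, 6.2]
width: 0.003
```

arm_command(
  increments=[
    [0,0,-0.005,0,0],
    [0,0,-0.005,0,0],
    [0,0,-0.005,0,0],
  ],
)

```text
time: 3.25
tool_pos: [0.4554, 0.2361, 0.0435]
ee_rot: [-0.144, 0.99, 0.0, 0.0]
wrist_force: [-5.6, -1.3, 14.5]
width: 0.007
```

Corner 1 is firm: 14.5 N with no drop. Next is corner 2.

arm_command(
  increments=[
    [0,0,0.1,0,0],
    [0.03,-0.1,0.13,0,0],
    [0.09,-0.3,0.13,0,0],
    [0.165,-0.555,0.13,0,0],
    [0.165,-0.555,0.13,0,0],
    [0.165,-0.555,0.08,0,0],
    [0.165,-0.555,0.04,0,0],
    [0.165,-0.555,0.025,0,0],
    [0.165,-0.555,0.025,0,0],
    [0.165,-0.555,0.025,0,0],
  ],
)

```text
time: 4.25
tool_pos: [0.488, 0.1255, 0.0474]
ee_rot: [-0.145, 0.99, -0.0, -0.0]
wrist_force: [0.1, 0.6, -1.4]
width: 0.009
```

arm_command(
  increments=[
    [0,-0.004,-0.01,0,0],
    [0,-0.004,-0.015,0,0],
    [0,-0.004,-0.02,0,0],
    [0,-0.004,-0.02,0,0],
    [0,-0.004,-0.02,0,0],
  ],
)

```text
time: 4.75
tool_pos: [0.4882, 0.1241, 0.0436]
ee_rot: [-0.144, 0.99, 0.0, 0.0]
wrist_force: [-1.1, -0.2, 2.2]
width: 0.007
```

arm_command(
  increments=[
    [0,0,-0.005,0,0],
    [0,0,-0.005,0,0],
    [0,0,-0.005,0,0],
  ],
)

```text
time: 5.05
tool_pos: [0.4882, 0.124, 0.0425]
ee_rot: [-0.144, 0.99, -0.0, 0.0]
wrist_force: [-1.9, -0.7, 3.2]
width: 0.008
```

arm_command(
  increments=[
    [0,0,-0.005,0,0],
    [0,0,-0.01,0,0],
    [0,0,-0.01,0,0],
  ],
)

```text
time: 5.35
tool_pos: [0.4881, 0.124, 0.0403]
ee_rot: [-0.144, 0.99, -0.0, -0.0]
wrist_force: [-1.3, -2.8, 3.2]
width: 0.004
```

Corner 2 is giving way at about 3 N. I'll keep going to its stop, roughly z = 0.038.

arm_command(
  increments=[
    [0,0,-0.005,0,0],
    [0,0,-0.01,0,0],
    [0,0,-0.013,0,0],
    [0,0,-0.013,0,0],
  ],
)

```text
time: 5.75
tool_pos: [0.4882, 0.124, 0.038]
ee_rot: [-0.144, 0.99, -0.0, 0.0]
wrist_force: [-3.5, -4.2, 8.7]
width: 0.003
```

arm_command(
  increments=[
    [0,0,-0.003,0,0],
    [0,0,-0.003,0,0],
    [0,0,-0.003,0,0],
  ],
)

```text
time: 6.05
tool_pos: [0.4883, 0.124, 0.0378]
ee_rot: [-0.144, 0.99, -0.0, 0.0]
wrist_force: [-4.4, -5.4, 12.3]
width: 0.002
```

The corner is on its stop: down 6 mm, with the force climbing. I'll lift off, check the result and measure the clearance to the bottle.

arm_command(
  increments=[
    [0,0,0.06,0,0],
    [0,0,0.2,0,0],
    [0,0,0.3,0,0],
    [0,0,0.3,0,0],
    [0,0,0.3,0,0],
  ],
)

```text
time: 6.55
tool_pos: [0.4881, 0.1242, 0.0971]
ee_rot: [-0.144, 0.99, 0.0, 0.0]
wrist_force: [-0.3, 0.0, 0.2]
width: 0.005
```

```bash
python3 - <<'E'
from h import *
print(robot.observe()['tool_pos'])
a=robot.camera("side")[180:400,200:420,::-1];b=robot.camera("scene")[200:330,200:440,::-1];
cv2.imwrite("pics/s2.png",cv2.resize(a,None,fx=2.6,fy=2.6,interpolation=cv2.INTER_CUBIC));cv2.imwrite("pics/c2.png",cv2.resize(b,None,fx=3,fy=3))
im=cv2.imread("pics/scene0.png")
c=np.array([.52725,.1968]);w=.2898;R=np.array([[np.cos(w),np.sin(w)],[-np.sin(w),np.cos(w)]])
for n,u,v,z in [("scene",378,284.5,0),("scene",380.5,258,.062),("side",323.5,211,.062)]:
    p=plane(n,u,v,z);print(p.round(4),R@(p[:2]-c))
E
```

```text
[0.48812597 0.12422967 0.09714061]
[0.5696 0.0549 0.    ] [ 8.96499959e-05 -1.48065217e-01]
[0.5683 0.0535 0.062 ] [-0.00165417 -0.14906019]
[0.5721 0.0543 0.062 ] [ 0.00229342 -0.14940821]
```

View pics/c2.png

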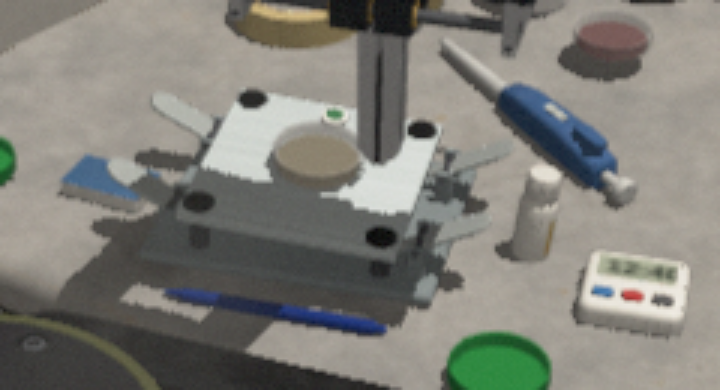

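View pics/s2.png

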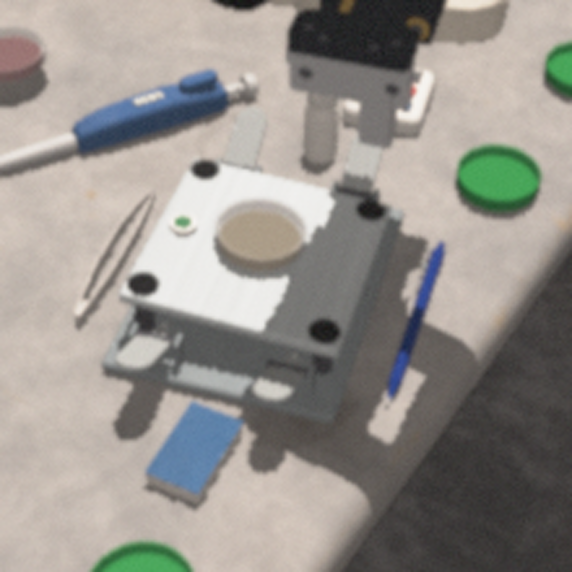

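Corner 2's pad is visibly lower, and the dish and other things have not moved. The bottle clears tab 2 by about 35 mm in x. Next is tab 2.

arm_command(
  increments=[
    [0.08,-0.11,0,0,0],
    [0.151,-0.224,0,0,0],
    [0.151,-0.224,-0.05,0,0],
    [0.151,-0.224,-0.15,0,0],
    [0.151,-0.224,-0.19,0,0],
    [0.151,-0.224,-0.2,0,0],
    [0.151,-0.224,-0.2,0,0],
    [0.151,-0.224,-0.2,0,0],
  ],
)

```text
time: 7.45
tool_pos: [0.5186, 0.0795, 0.0578]
ee_rot: [-0.144, 0.99, -0.0, 0.0]
wrist_force: [-0.2, 0.0, -0.4]
width: 0.005
```

arm_command(
  increments=[
    [0,0,-0.03,0,0],
    [0,0,-0.045,0,0],
    [0,0,-0.06,0,0],
    [0,0,-0.075,0,0],
    [0,0,-0.09,0,0],
    [0,0,-0.105,0,0],
    [0,0,-0.12,0,0],
    [0,0,-0.13,0,0],
    [0,0,-0.13,0,0],
  ],
)

```text
time: 8.35
tool_pos: [0.5183, 0.0793, 0.031]
ee_rot: [-0.144, 0.99, 0.0, -0.0]
wrist_force: [-0.4, -0.3, 1.0]
width: 0.006
```

arm_command(
  increments=[
    [0,0,-0.005,0,0],
    [0,0,-0.01,0,0],
    [0,0,-0.01,0,0],
    [0,0,-0.01,0,0],
  ],
)

```text
time: 8.75
tool_pos: [0.5184, 0.0793, 0.0296]
ee_rot: [-0.144, 0.99, -0.0, 0.0]
wrist_force: [-1.4, -2.2, 7.0]
width: 0.008
```

arm_command(
  increments=[
    [0,0,-0.005,0,0],
    [0,0,-0.008,0,0],
    [0,0,-0.008,0,0],
    [0,0,-0.008,0,0],
  ],
)

```text
time: 9.15
tool_pos: [0.5187, 0.0793, 0.0291]
ee_rot: [-0.144, 0.99, -0.0, 0.0]
wrist_force: [-6.7, -3.0, 22.8]
width: 0.003
```

The tab is on its hard stop at z = 0.029. I'll lift well clear and check.

arm_command(
  increments=[
    [0,0,0.08,0,0],
    [0,0,0.25,0,0],
    [0,0,0.5,0,0],
    [-0.1,-0.2,0.7,0,0],
    [-0.2,-0.45,0.8,0,0],
    [-0.3,-0.7,0.8,0,0],
    [-0.4,-0.9,0.8,0,0],
    [-0.4,-0.9,0.8,0,0],
    [-0.4,-0.9,0.8,0,0],
    [-0.4,-0.9,0.8,0,0],
  ],
)

```text
time: 10.15
tool_pos: [0.4385, -0.1003, 0.1875]
ee_rot: [-0.144, 0.99, 0.0, -0.0]
wrist_force: [0.6, 0.1, 0.5]
width: 0.004
```

```bash
python3 - <<'E'
from h import *
print(robot.observe()['tool_pos'])
for n,(x0,y0,x1,y1) in dict(scene=(210,215,410,315),side=(220,200,380,360)).items():
    im=robot.camera(n)[:,:,::-1].copy();cv2.imwrite(f"pics/{n}3.png",im)
    c=im[y0:y1,x0:x1];k=4 if n=="scene" else 3.7
    cv2.imwrite(f"pics/{n}3c.png",cv2.resize(c,None,fx=k,fy=k,interpolation=cv2.INTER_CUBIC))
    m=(im.max(2)<75).astype('uint8')
    N,L,S,C=cv2.connectedComponentsWithStats(m)
    for s,cc in zip(S,C):
        if 25<s[4]<120 and x0<cc[0]<x1 and y0<cc[1]<y1: print(n,s,cc.round(1),plane(n,*cc,.044).round(4))
E
```

```text
[ 0.43849245 -0.10031037  0.18752529]
scene [279 233   9   4  31] [283.4 234.5] [0.5672 0.2678 0.044 ]
scene [336 241   9   5  35] [339.9 242.9] [0.5995 0.1559 0.044 ]
scene [391 244   9   8  26] [394.6 247.9] [0.6396 0.0563 0.044 ]
scene [351 261   6   8  28] [353.2 264. ] [0.5483 0.099  0.044 ]
scene [261 265  10   5  40] [265.5 266.9] [0.4546 0.2328 0.044 ]
scene [263 275   7   9  52] [266.  278.5] [0.4249 0.2111 0.044 ]
scene [322 274  10   6  44] [326.5 276.5] [0.4871 0.1214 0.044 ]
scene [342 285   6  10  34] [344.4 288.5] [0.4723 0.0763 0.044 ]
scene [292 306  35   6  43] [309.2 308.6] [0.3918 0.0996 0.044 ]
side [274 243   9   5  34] [278.1 244.9] [0.5992 0.1596 0.044 ]
side [338 256   9   6  40] [342.1 258.5] [0.4878 0.1271 0.044 ]
side [250 288   9   7  50] [254.2 291. ] [0.5666 0.2696 0.044 ]
side [252 301   8   6  36] [255.7 303.4] [0.5482 0.2893 0.044 ]
side [320 304   9   7  51] [324.1 307.2] [0.4546 0.2369 0.044 ]
side [320 317   8   7  40] [323.8 319.8] [0.4415 0.2586 0.044 ]
```

View pics/scene3c.png

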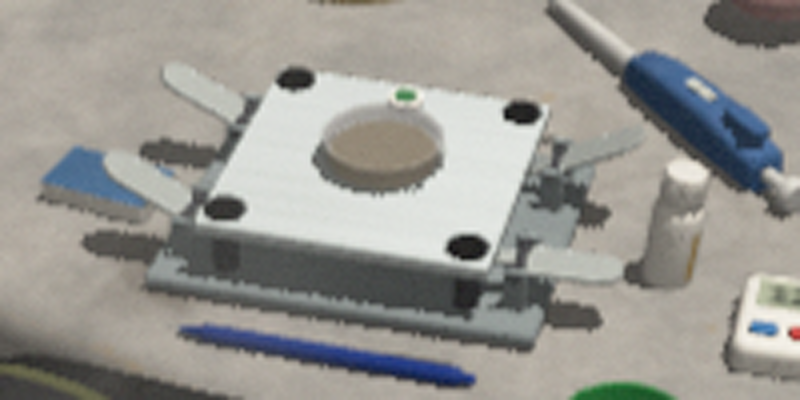

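View pics/side3c.png

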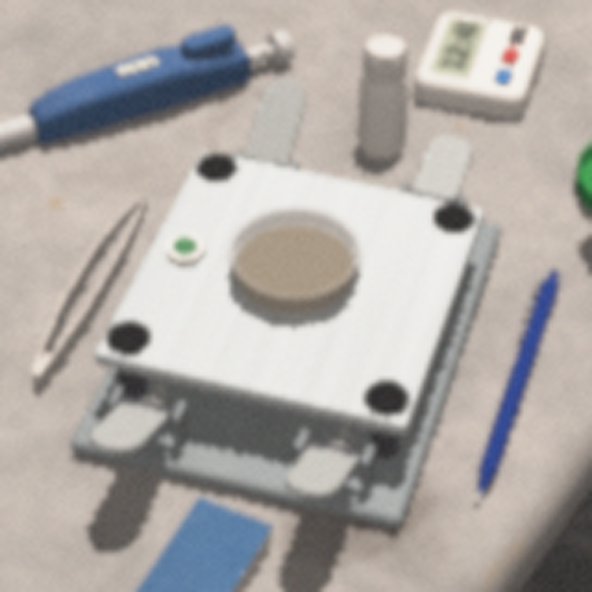

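Tab 2 lies flat and the plate looks nearly level. The centroids of pads 2 and 4 still differ from the start by about 0.6 px, so I'll measure that more finely.

```bash
python3 - <<'E'
from h import *
c=np.array([.52725,.1968]);w=.2898;R=np.array([[np.cos(w),-np.sin(w)],[np.sin(w),np.cos(w)]])
S={1:(-1,1),2:(-1,-1),3:(1,-1),4:(1,1)}
fr={n:np.mean([robot.camera(n).astype(float).mean(2) for _ in range(4)],0) for n in("side","scene")}
for n in("side","scene"):
    a=cv2.imread(f"pics/{n}0.png").astype(float).mean(2);b=fr[n]
    for k,s in S.items():
        q=c+R@(np.array(s)*.058);u,v=map(round,proj(n,[*q,.044]));d=proj(n,[*q,.050])[1]-proj(n,[*q,.044])[1]
        def cen(im):
            p=im[v-5:v+7,u-8:u+9];W=np.clip(np.percentile(p,75)*.62-p,0,None);
            yy,xx=np.mgrid[0:p.shape[0],0:p.shape[1]];return np.array([(W*xx).sum(),(W*yy).sum()])/W.sum()
        e=cen(b)-cen(a);print(n,k,"dpx",e.round(2),"dz mm",round(e[1]/d*6,2))
    # tab 2 tip px and predicted flat/sloped tip
    for ang in (0,.05,.1,.5):
        t=c+R@[-.042,-(.080+.048*np.cos(ang))];print(n,ang,np.round(proj(n,[*t,.0285+.048*np.sin(ang)]),1))
    # control: base edges/static features
    sh=cv2.phaseCorrelate(a[260:300,335:375] if n=="side" else a[200:235,350:420],b[260:300,335:375] if n=="side" else b[200:235,350:420]);print("control",sh)
print(robot.observe()['time'])
E
```

```text
side 1 dpx [0.09 0.1 ] dz mm -0.23
side 2 dpx [0.04 0.52] dz mm -1.23
side 3 dpx [ 0.04 -0.07] dz mm 0.17
side 4 dpx [-0.   -0.57] dz mm 1.33
side 0 [343.3 236.7]
side 0.05 [343.3 235.8]
side 0.1 [343.4 234.8]
side 0.5 [343.  229.2]
control ((-0.2992583597841829, 0.4488776227862701), 0.7362844829468327)
scene 1 dpx [0.1  0.09] dz mm -0.19
scene 2 dpx [0.3  0.16] dz mm -0.35
scene 3 dpx [ 0.08 -0.08] dz mm 0.18
scene 4 dpx [-0.13 -0.54] dz mm 1.28
scene 0 [364.3 283.4]
scene 0.05 [364.4 282.4]
scene 0.1 [364.3 281.3]
scene 0.5 [361.8 272.7]
control ((-0.09506845042623269, -0.05472310692104898), 0.8480522434761244)
10.65
```

Corners 2 and 4 are still about 1.2 mm off level, out of 6 mm. I'll press the tab again, slightly farther out, and look at the plate while it is held.

arm_command(
  increments=[
    [0.1,0.22,0,0,0],
    [0.2,0.44,0,0,0],
    [0.3,0.66,0,0,0],
    [0.406,0.88,0,0,0],
    [0.406,0.88,-0.2,0,0],
    [0.406,0.88,-0.4,0,0],
    [0.406,0.88,-0.6,0,0],
    [0.406,0.88,-0.7,0,0],
    [0.406,0.88,-0.76,0,0],
    [0.406,0.88,-0.77,0,0],
    [0.406,0.88,-0.77,0,0],
  ],
)

```text
time: 11.75
tool_pos: [0.52, 0.0753, 0.0343]
ee_rot: [-0.144, 0.99, -0.0, 0.0]
wrist_force: [-0.2, 0.2, -0.6]
width: 0.002
```

arm_command(
  increments=[
    [0,0,-0.006,0,0],
    [0,0,-0.012,0,0],
    [0,0,-0.018,0,0],
    [0,0,-0.024,0,0],
    [0,0,-0.024,0,0],
    [0,0,-0.024,0,0],
  ],
)

```text
time: 12.35
tool_pos: [0.5199, 0.0753, 0.0296]
ee_rot: [-0.144, 0.99, -0.0, 0.001]
wrist_force: [-1.8, -0.8, 8.8]
width: 0.003
```

arm_command(
  increments=[
    [0,0,-0.005,0,0],
    [0,0,-0.01,0,0],
    [0,0,-0.01,0,0],
    [0,0,-0.01,0,0],
  ],
)

```text
time: 12.75
tool_pos: [0.5202, 0.0753, 0.0289]
ee_rot: [-0.144, 0.99, -0.0, 0.001]
wrist_force: [-7.8, -1.1, 25.7]
width: 0.004
```

```bash
cat > lvl.py <<'E'
from h import *
c=np.array([.52725,.1968]);w=.2898;R=np.array([[np.cos(w),-np.sin(w)],[np.sin(w),np.cos(w)]])
S={1:(-1,1),2:(-1,-1),3:(1,-1),4:(1,1)}
for n in("side","scene"):
    a=cv2.imread(f"pics/{n}0.png").astype(float).mean(2);b=np.mean([robot.camera(n).astype(float).mean(2) for _ in range(2)],0)
    for k,s in S.items():
        q=c+R@(np.array(s)*.058);u,v=map(round,proj(n,[*q,.044]));d=proj(n,[*q,.050])[1]-proj(n,[*q,.044])[1]
        def cen(im):
            p=im[v-5:v+7,u-8:u+9];W=np.clip(np.percentile(p,75)*.62-p,0,None);
            yy,xx=np.mgrid[0:p.shape[0],0:p.shape[1]];return np.array([(W*xx).sum(),(W*yy).sum()])/W.sum()
        e=cen(b)-cen(a);print(n,k,"dpx",e.round(2),"dz mm",round(e[1]/d*6,2))
o=robot.observe();print(o['time'],o['tool_pos'],o['wrist_force'])
E
python3 lvl.py
```

```text
side 1 dpx [0.09 0.1 ] dz mm -0.23
side 2 dpx [-0.02  0.46] dz mm -1.08
side 3 dpx [ 0.05 -0.08] dz mm 0.18
side 4 dpx [ 0.02 -0.54] dz mm 1.26
scene 1 dpx [0.23 0.15] dz mm -0.35
scene 2 dpx [ 0.67 -0.32] dz mm 0.72
scene 3 dpx [ 2.19 -1.12] dz mm 2.59
scene 4 dpx [-0.13 -0.53] dz mm 1.25
12.95 [0.52024078 0.07531547 0.02890857] [-8.59788931 -0.07498329 25.79627732]
```

The tab is hard on its stop at 26 N, so it can't go farther. I'll retreat, let some time pass and measure again.

arm_command(
  increments=[
    [0,0,0.08,0,0],
    [0,0,0.25,0,0],
    [0,0,0.5,0,0],
    [-0.1,-0.2,0.7,0,0],
    [-0.2,-0.45,0.8,0,0],
    [-0.3,-0.7,0.8,0,0],
    [-0.4,-0.9,0.8,0,0],
    [-0.4,-0.9,0.8,0,0],
    [-0.4,-0.9,0.8,0,0],
    [-0.4,-0.9,0.8,0,0],
    [-0.4,-0.9,0.8,0,0],
    [-0.4,-0.9,0.8,0,0],
  ],
)

```text
time: 14.15
tool_pos: [0.4399, -0.1039, 0.1867]
ee_rot: [-0.145, 0.989, 0.0, -0.0]
wrist_force: [0.0, -0.3, 0.2]
width: 0.002
```

arm_command(
  increments=[
    [0,0,0,0,0],
    [0,0,0,0,0],
    [0,0,0,0,0],
    [0,0,0,0,0],
    [0,0,0,0,0],
    [0,0,0,0,0],
    [0,0,0,0,0],
    [0,0,0,0,0],
    [0,0,0,0,0],
    [0,0,0,0,0],
    [0,0,0,0,0],
    [0,0,0,0,0],
  ],
)

```text
time: 15.35
tool_pos: [0.4396, -0.1047, 0.1868]
ee_rot: [-0.144, 0.99, -0.0, 0.0]
wrist_force: [-0.7, 0.5, -0.5]
width: 0.007
```

```bash
python3 lvl.py
```

```text
side 1 dpx [0.08 0.1 ] dz mm -0.23
side 2 dpx [0.04 0.47] dz mm -1.1
side 3 dpx [ 0.05 -0.06] dz mm 0.14
side 4 dpx [ 0.02 -0.53] dz mm 1.25
scene 1 dpx [0.09 0.08] dz mm -0.18
scene 2 dpx [0.31 0.17] dz mm -0.37
scene 3 dpx [ 0.09 -0.06] dz mm 0.14
scene 4 dpx [-0.15 -0.53] dz mm 1.25
15.55 [ 0.43957223 -0.1047215   0.18683861] [-0.62877156  0.4167741   0.71410045]
```

```bash
python3 - <<'E'
from h import *
c=np.array([.52725,.1968]);w=.2898;R=np.array([[np.cos(w),-np.sin(w)],[np.sin(w),np.cos(w)]])
def run(n,b,off):
    a=cv2.imread(f"pics/{n}0.png").astype(float).mean(2)
    for k,s in {1:(-1,1),2:(-1,-1),3:(1,-1),4:(1,1)}.items():
        q=c+R@(np.array(s)*.058);u,v=map(round,proj(n,[*q,.044]))
        def cen(im,ox=0,oy=0):
            p=im[v-oy-7:v-oy+7,u-ox-8:u-ox+9];W=np.clip(np.percentile(p,75)*.62-p,0,None)
            yy,xx=np.mgrid[0:p.shape[0],0:p.shape[1]];return np.array([(W*xx).sum(),(W*yy).sum()])/W.sum()
        print(n,k,(cen(b,*off)-cen(a)).round(2))
s=cv2.resize(cv2.imread("pics/s2.png"),(220,220),interpolation=cv2.INTER_AREA).astype(float).mean(2)
run("side",s,(200,180))
s=cv2.resize(cv2.imread("pics/c2.png"),(240,130),interpolation=cv2.INTER_AREA).astype(float).mean(2)
run("scene",s,(200,200))
print("now");run("side",robot.camera("side").astype(float).mean(2),(0,0));run("scene",robot.camera("scene").astype(float).mean(2),(0,0))
E
```

```text
side 1 [ 0.11 -0.31]
side 2 [-0.43  1.73]
side 3 [ 0.33 -0.16]
side 4 [ 0.27 -2.56]
scene 1 [1.36 0.04]
scene 2 [0.76 1.89]
scene 3 [-1.12 -0.3 ]
scene 4 [ 0.08 -2.37]
now
side 1 [0.1  0.09]
side 2 [0.05 0.47]
side 3 [ 0.05 -0.07]
side 4 [ 0.03 -0.53]
scene 1 [0.11 0.07]
scene 2 [0.29 0.16]
scene 3 [ 0.1  -0.05]
scene 4 [-0.14 -0.53]
```

```bash
python3 - <<'E'
from h import *
print(robot.sign_off())
E
```

```text
the job is handed in; nothing more can be done
None
```

I found the corner that gives way, corner 2 (near right), and pushed its tab flat. The plate came back close to level, but my last measurement shows it is not fully level.

- **Finding the corner:** Corner 1 held firm at 14.5 N. Corner 2 gave way at about 3 N and dropped 6 mm onto its stop, and I left it down. I did not test corners 3 and 4.
- **Tab 2:** I pressed it to its hard stop twice. The fingertip reached z ≈ 29 mm, and the force rose to 23 N and then 26 N with no further travel. The pictures show it flat.
- **Everything else:** The other three tabs are still up. The dish and the things around the table look unmoved in the last pictures. The arm ended well clear, touching nothing, at about 16 s.
- **Check that disagreed:** Corner 4 still reads about 1.2 mm high in both cameras. Corner 2 reads about 1.1 mm low in the side view and 0.4 mm low in the scene view. That is about a fifth of the original tilt, or nearly 1°. It did not change under the second press or in the seconds after it.

Since the tab could go no farther, I took this to be all the lift the shim gives. I did not press corner 4 to even the plate out, because that would have levelled it by hand and not with the shim.

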